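# Brace a small jar and unscrew its cap

### The job

Slide the loose square wooden sleeve down over the capped jar until it sits fully home in the brace's socket, so that the jar cannot turn. Then unscrew the jar's tight cap anticlockwise (seen from above) until its thread lets go, lift it off, and finish still holding it level about 2 to 3 cm straight above the jar's mouth, with the jar and the sleeve left standing in the brace. Leave the pepper mill, the salt shaker and the tea box where they are.

Things in the scene. Friction and masses are not known exactly. Their poses are not given: they have to be found in the camera images.
- brace_seat (a point): Centre of the socket floor of the brace, 5 mm above the worktop. The brace is a light wooden block, 86 x 86 mm, 15 mm high, fixed to the worktop, with a screwed steel ear at its +y and -y side (132 mm over the ears, 8 mm high). Square socket, open at the top, sides along x and y, 62 mm wide (65 mm in the top 4 mm), 10 mm deep. z up.
- jar_center (a point): Centre of the square body of the white stoneware jar, 22 mm above its foot. Loose, stands on the socket floor, up to 2 mm off the socket's centre and 0.05 rad turned from its sides. Body 41 x 41 mm, sides along x and y, straight up to 40 mm above the foot, then sloping in to the round neck. Without the sleeve it can turn in the socket. z up.
- jar_mouth (a point): Centre of the rim of the jar's neck, 69 mm above its foot. Neck 25 mm across, with two thread ledges. A springy rubber seal disc stands 4 mm above the rim with the cap on (7 mm with it off) and pushes the cap up with about 9 to 14 N, which makes the thread stiff (0.2 to 0.4 N m).
- cap_center (a point): Centre of the round ribbed steel screw cap, 38 mm across and 18 mm high. At the start this point is 67 mm above the jar's foot, the cap's top 76 mm and its lower edge 58 mm above it. Loose, but held by the thread. z up.
- sleeve_center (a point): Centre of the loose square wooden sleeve, half-way up. Open at both ends, 58 x 58 mm outside, 42 mm high, square hole 45 mm wide, sides along x and y. It passes over the capped jar and fits the socket in any of its four quarter turns; when home this point is 21 mm above the socket floor and its top 47 mm above the worktop. z up. About 0.14 kg.
- sleeve: The sleeve itself; origin at the centre of its underside. The lowest 5 mm are relieved to 55 mm outside and 47 mm inside as a lead-in; this end is down at the start.
- jar: The jar itself; origin at the centre of its foot.
- cap: The cap itself; origin at the centre of its lower edge. It does not climb as it turns. It lets go after 45 to 62 degrees anticlockwise from above relative to the jar (which may first take up to 14 degrees of play), may be turned on to 120 degrees without harm, and then lifts straight off; the seal may push it up 3 mm.
- pepper_mill: Wooden pepper mill, 58 mm across, 170 mm high, a bystander; origin at the centre of its foot.
- salt_shaker: Salt shaker, 44 mm across, 90 mm high, a bystander; origin at the centre of its foot.
- teabox: Cardboard tea box, 73 x 132 x 86 mm, a bystander; origin at the centre of its underside.

How it is judged:
On the way, in this order (a step that is already met when the one before it is completed fails the run):
1. the sleeve is home in the socket around the jar (horizontal distance between sleeve and brace_seat below 0.004 m and z of sleeve in the frame of brace_seat below 0.003 m and horizontal distance between jar and brace_seat below 0.006 m and angle between sleeve's own z axis and vertical below 0.08 rad), for 0.2 s.
2. the cap is free of the thread and lifted, with the jar still braced (z of cap in the frame of jar above 0.066 m and z of sleeve in the frame of brace_seat below 0.005 m and z of jar in the frame of brace_seat below 0.004 m), for 0.2 s.
At the end, for the whole second after the job is handed in: The fingers hold the cap still and level (0.2 rad), its lower edge 5 to 45 mm above the jar's rim, within 15 mm of straight above it, not touching the jar; jar and untouched sleeve stand home in the brace (3 mm in height; sleeve within 4, jar within 6 mm of its centre) (z of cap in the frame of jar_mouth between 0.005 and 0.045 m and horizontal distance between cap and jar_mouth below 0.015 m and angle between cap's own z axis and vertical below 0.2 rad and contact force between cap and the fingers above 2 N and contact force between cap and jar below 0.1 N and linear speed of cap below 0.02 m/s and horizontal distance between sleeve and brace_seat below 0.004 m and z of each of sleeve, jar in the frame of brace_seat below 0.003 m and horizontal distance between jar and brace_seat below 0.006 m and angle between jar's own z axis and vertical below 0.08 rad and contact force between sleeve and the fingers below 0.1 N); the arm keeps its last pose, push and grip.
It fails at once if a bystander (pepper mill, salt shaker, tea box) was moved by more than 3 cm (distance of any of pepper_mill, salt_shaker, teabox from where it was at the start of the episode above 0.03 m).
It fails at once if the jar was pulled up out of the socket (z of jar in the frame of brace_seat above 0.012 m).
It fails at once if the jar was tipped over (angle between jar's own z axis and vertical above 0.35 rad).
It also fails if it takes over 54 s, if anything falls off the work surface, if the arm or the gripper's body presses on something with over 40 N, if the wrist force passes 120 N, or if a joint passes its speed limit or range.

### The arm

A 6-joint arm with a two-finger parallel gripper is mounted at the origin on a cart in front of the work surface, level with it; the furniture and walls round the work are solid. World frame = base frame: x ahead of the robot, y to its left, z up, the work surface at z = 0. Lengths are in m, angles in rad, forces in N, time in s.
With the tool pointing down it reaches from about 0.35 to 0.975 m from the base axis. Payload 4.9 kg.
Tool frame: the origin (TCP) lies midway between the tips of the shut fingers; the grasp point (between the pads) lies 19 mm behind it; z points along the fingers, y is the line along which they close (so a half turn about z gives the same grasp; the last joint's range is limited). The gripper opens to 85 mm and grips with 20 to 120 N. Pads are 22 mm wide; open, the fingers measure 114 mm over their backs; the gripper's body (76 mm by 85 mm) begins 54 mm behind the grasp point. The pads swing forward as they close: fully open they stand 13 mm farther back than shut.
Start: joints at [1.173, 0.053, 1.613, -0, 1.476, -0.119], TCP at [0.172, 0.601, 0.198] pointing down, gripper open.
Joint ranges: [-3.01, 3.01], [-1.01, 2.22], [0.06, 2.58], [-1.02, 4.17], [0.09, 2.62], [-3.14, 3.14]. Speed limits (rad/s): [2.57, 2.57, 3.14, 3.14, 3.14, 3.14].

### API

Orientations are given as a unit quaternion [w, x, y, z].
In Python, from plant import state, grab_frame, camera_info, job_done, spot_in, masks_of, pinpoint gives the robot as it stands.
- The arm moves only by the shell command python3 -m handwheel 'ROWS' [OPENING]. ROWS is JSON, a list that holds one entry, the list of rows, each a list of 6 numbers: the shift along the world's x, y, z in m, then the turn, a rotation vector about the world's x, y, z in degrees. In form: [[[tx, ty, tz, ax, ay, az], ...]]. A call has 1 to 20 rows; each row shifts and turns the commanded pose from where the row before left it; what a row does not reach is not made up. A row lasts 1/12 s, in which the tool goes at most 41.7 mm and 7.16 degrees, less where a joint would pass 70% of its speed; a pose out of reach is approached as far as the arm can. A call is refused whole if a number of a shift passes 0.0417 or a number of a turn 7.16, either way. A call with a gripper value outside its range is refused whole. OPENING is the opening, from 0 (shut) to 1 (fully open), set as the call begins (- or left out, the last holds). The fingers move at their own pace and stop on an object; the grip force is fixed at half the most. Time passes only in rows, so rows that do not move let the fingers close. It gives the time, the measured TCP pose, the force, the opening and the grip force at its end, in the units of the state.
- state(): the state, without advancing time (a new reading comes with each control period).
- grab_frame(name): name is "scene" or "top" or "wrist"; returns (picture, depth): 480x640x3 uint8, blue, green, red; 480x640 float32, m along the optical axis (not along the pixel's ray), 0 where there is no reading.
- camera_info(name): a dict with "fx", "fy", "cx", "cy" (pixels), "distortion" ([k1, k2, p1, p2, k3] as OpenCV has them; the pictures are not rectified), "T" (4x4, takes a point from camera to world coordinates). Camera axes: x right, y up, looking along -z (the intrinsics and any distortion apply to the point x, -y, -z); pixel columns grow to the right and rows downward; lengths in m; the calibration is good to about 2 mm. A picture is of the moment at which its call begins: read the wrist's pose just before it. camera_info takes no time and is no camera call; for the wrist camera it gives the pose at the moment of the call.
- job_done(): hands the job in; it is judged then, once.
Trained networks look in the newest picture that a camera, given by its name, has taken for a name from the list of things; names that differ only in an ending like _2 or _b are one class to them, and where a whole thing is asked for, a point or a joint stands for the part that bears it (a point fixed in the world has none). Each returns a list of dicts, best first, with "conf" (0 to 1); they miss things now and then, are a little off and sometimes report something else, mostly with a low value. They report only what shows in the picture. A call takes as long as a camera call.
- spot_in(camera, thing): "box" ([left, top, width, height] in pixels, round what is visible of it).
- masks_of(camera, thing): "region" (480x640 bool, what is visible of it) and "box" ([left, top, width, height] in pixels, round what is visible of it).
- pinpoint(camera, thing): "position" ([column, row] in pixels: a listed point, or the origin of a listed thing).
The state is a dict: "time": time; "joint_pos": joint angles; "joint_vel": joint speeds; "joint_efforts": joint torques, N m; "tool_pos": TCP position; "tool_rot": TCP orientation; "contact_force": force on the tool from outside, world axes, zero at the start; "ft_torque": the same for the moment, N m; "gripper_width": opening from 0.0 (shut) to 1.0 (fully open); "grasp_force": force on a finger pad.
Only numpy, scipy, OpenCV 4.12 (cv2) and the standard library are available. Lean on these libraries where they do the work, as an engineer would, in place of code of your own. Each camera call takes 0.05 s, during which the arm holds its last target. There are 200 camera calls.

## Working session

There is one attempt and no reset: what is moved stays moved. The work goes in short steps, Python scripts to look and compute and a shell command to move; the robot and the scene stay as the last step left them, time stands still between calls to the robot, and variables do not carry over. Pictures are saved under pics/ and viewed, at most 10 in all, crops included, and the job is handed in when it is done.

```bash
ls; mkdir -p pics; cat > h.py <<'E'
import numpy as np, cv2
from plant import *
def ray(cam,px,info=None):
    i=info or camera_info(cam)
    K=np.array([[i['fx'],0,i['cx']],[0,i['fy'],i['cy']],[0,0,1.]])
    u=cv2.undistortPoints(np.array([[px]],float),K,np.array(i['distortion'],float))[0,0]
    T=np.array(i['T']); d=T[:3,:3]@np.array([u[0],-u[1],-1.])
    return T[:3,3],d
def atz(cam,px,z,info=None):
    o,d=ray(cam,px,info); return o+d*(z-o[2])/d[2]
def cloud(cam,dep,info=None,mask=None):
    i=info or camera_info(cam)
    K=np.array([[i['fx'],0,i['cx']],[0,i['fy'],i['cy']],[0,0,1.]])
    m=dep>0
    if mask is not None: m&=mask
    v,c=np.nonzero(m)
    u=cv2.undistortPoints(np.stack([c,v],1).astype(float)[:,None],K,np.array(i['distortion'],float))[:,0]
    z=dep[v,c]; P=np.stack([u[:,0]*z,-u[:,1]*z,-z],1); T=np.array(i['T'])
    return P@T[:3,:3].T+T[:3,3]
E
python3 - <<'E'
from h import *
for c in ("scene","top"):
    p,d=grab_frame(c); cv2.imwrite(f"pics/{c}0.png",p)
    i=camera_info(c); print(c,np.round(np.array(i['T']),2).tolist())
    for t,z in (("brace_seat",.005),("jar_center",.027),("cap_center",.072),("sleeve_center",.021),("pepper_mill",0),("salt_shaker",0),("teabox",0)):
        r=pinpoint(c,t)[:2]
        print(t,[(np.round(x['position']).tolist(),round(x['conf'],2),np.round(atz(c,x['position'],z),3).tolist()) for x in r])
print(state())
E
```

```text
pics
scene [[0.91, 0.23, -0.36, 0.24], [-0.42, 0.48, -0.77, -0.93], [-0.0, 0.85, 0.53, 0.66], [0.0, 0.0, 0.0, 1.0]]
brace_seat [([212.0, 228.0], 0.78, [0.495, 0.129, 0.005]), ([212.0, 199.0], 0.71, [0.53, 0.254, 0.005])]
jar_center [([210.0, 219.0], 0.92, [0.492, 0.132, 0.027])]
cap_center [([207.0, 198.0], 0.8, [0.493, 0.139, 0.072])]
sleeve_center [([334.0, 317.0], 0.55, [0.589, -0.253, 0.021])]
pepper_mill [([377.0, 247.0], 0.79, [0.775, -0.072, 0.0])]
salt_shaker [([349.0, 230.0], 0.56, [0.753, 0.007, 0.0])]
teabox [([314.0, 178.0], 0.68, [0.789, 0.257, 0.0])]
top [[-0.03, 0.99, -0.17, 0.49], [-1.0, -0.02, 0.03, -0.05], [0.02, 0.17, 0.99, 0.89], [0.0, 0.0, 0.0, 1.0]]
brace_seat [([213.0, 324.0], 0.86, [0.491, 0.126, 0.005])]
jar_center [([212.0, 321.0], 0.67, [0.497, 0.124, 0.027])]
cap_center [([203.0, 320.0], 0.8, [0.498, 0.129, 0.072])]
sleeve_center [([416.0, 267.0], 0.63, [0.587, -0.258, 0.021])]
pepper_mill [([313.0, 177.0], 0.59, [0.774, -0.068, 0.0])]
salt_shaker [([275.0, 189.0], 0.71, [0.75, 0.007, 0.0])]
teabox [([211.0, 319.0], 0.71, [0.501, 0.13, 0.0]), ([156.0, 181.0], 0.58, [0.773, 0.242, 0.0])]
{'time': 0.8, 'joint_pos': array([ 1.17301491e+00,  5.26434665e-02,  1.61286798e+00,  1.21426262e-05,
        1.47600250e+00, -1.19021506e-01]), 'joint_vel': array([ 1.71593755e-03, -1.62148246e-03, -1.25626870e-03,  6.88205861e-05,
       -4.63886259e-04,  8.69590579e-04]), 'joint_efforts': array([ 2.03178293e-03, -3.93637526e+01, -3.70436704e+01, -1.71764555e-05,
        1.04424912e-04, -1.96954483e-05]), 'tool_pos': array([0.17198524, 0.6008687 , 0.19805781]), 'tool_rot': array([4.21237426e-06, 1.38929678e-01, 9.90302248e-01, 3.95898173e-05]), 'contact_force': array([ 0.41028832, -0.54755075,  0.04208612]), 'ft_torque': array([-0.0018822 ,  0.04062571,  0.05440291]), 'grasp_force': 0.0, 'gripper_width': 0.9991755674302485}
```

```bash
python3 - <<'E'
import cv2,numpy as np
a=cv2.imread('pics/scene0.png');b=cv2.imread('pics/top0.png')
cv2.imwrite('pics/both.png',np.hstack([cv2.resize(a,(400,300)),cv2.resize(b,(400,300))]))
# sleeve yaw from top depth/picture
cv2.imwrite('pics/sl.png',np.hstack([cv2.resize(b[210:330,340:500],(400,300),interpolation=2),cv2.resize(b[260:380,135:295],(400,300),interpolation=2)]))
cv2.imwrite('pics/v1.png',np.vstack([cv2.imread('pics/both.png'),cv2.imread('pics/sl.png')]))
E
```

```text
(no output)
```

View pics/v1.png

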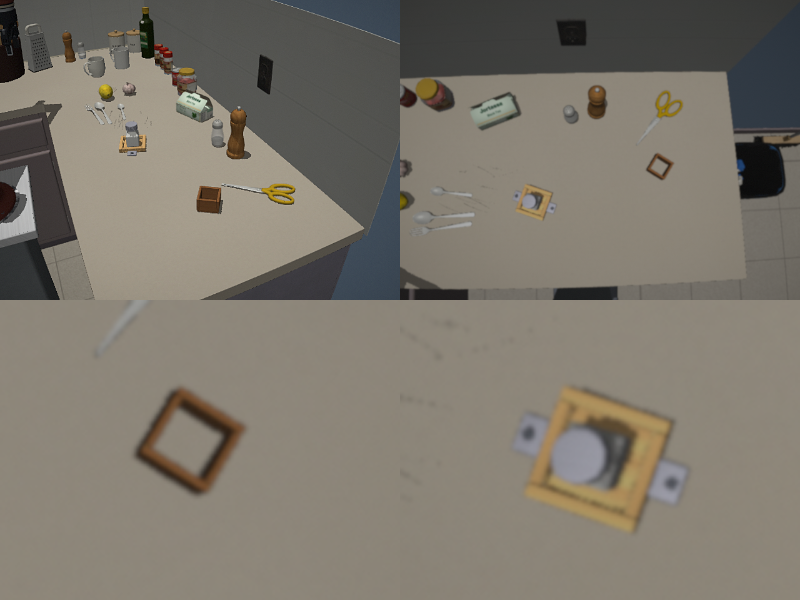

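```bash
python3 - <<'E'
from h import *
p,d=grab_frame("top")
for t in ("sleeve","cap","jar"):
    r=masks_of("top",t)
    if not r: print(t,'none');continue
    m=r[0]['region']; P=cloud("top",d,mask=m); print(t,r[0]['conf'],r[0]['box'],len(P),np.percentile(P[:,2],[5,50,95]).round(3))
    zt=np.percentile(P[:,2],95); Q=P[np.abs(P[:,2]-zt)<.006]; q=(Q[:,:2]*1000).astype(np.float32)
    print(cv2.minAreaRect(q),len(q))
E
```

```text
sleeve 0.97 [393.7, 243.9, 42.7, 40.7] 796 [-0.001  0.037  0.044]
((587.794189453125, -255.24075317382812), (56.97726058959961, 58.458526611328125), 55.47368240356445) 397
cap 0.68 [197.8, 310.2, 23.7, 20.8] 436 [0.069 0.081 0.083]
((495.1353454589844, 123.16805267333984), (36.96770095825195, 35.9539909362793), 14.277820587158203) 391
jar 0.45 [200.5, 304.8, 29.7, 32.6] 242 [0.005 0.046 0.071]
((504.054443359375, 108.84683227539062), (23.651039123535156, 3.5098793506622314), 27.363754272460938) 15
```

The scene view shows the jar in the brace and the sleeve (scissors' tip close behind it). In the top view the sleeve is at about (416, 267) px with yaw about -34.5°, and the brace is at about (213, 324) px with yaw about -20°. I'll go over the brace first for a wrist look.

```bash
python3 -m handwheel '[[[0.02,-0.03,0.003,0,0,-5.85],[0.02,-0.03,0.003,0,0,-5.85],[0.02,-0.03,0.003,0,0,-5.85],[0.02,-0.03,0.003,0,0,-5.85],[0.02,-0.03,0.003,0,0,-5.85],[0.02,-0.03,0.003,0,0,-5.85],[0.02,-0.03,0.003,0,0,-5.85],[0.02,-0.03,0.003,0,0,-5.85],[0.02,-0.03,0.003,0,0,-5.85],[0.02,-0.03,0.003,0,0,-5.85],[0.02,-0.03,0.003,0,0,-5.85],[0.02,-0.03,0.003,0,0,-5.85],[0.02,-0.03,0.003,0,0,-5.85],[0.02,-0.03,0.003,0,0,-5.85],[0.02,-0.03,0.003,0,0,-5.85],[0.02,-0.03,0.003,0,0,-5.85],[0,0,0,0,0,0],[0,0,0,0,0,0]]]' 1
cat > look.py <<'E'
from h import *
import sys
from scipy.spatial.transform import Rotation as R
s=state(); q=s['tool_rot']; Rm=R.from_quat([q[1],q[2],q[3],q[0]]).as_matrix()
print('tool',s['tool_pos'].round(4),'yaw_y',np.degrees(np.arctan2(Rm[1,1],Rm[0,1])).round(2),'z',Rm[:,2].round(3),s['contact_force'].round(1),'j',s['joint_pos'].round(2),s['gripper_width'].round(3),s['time'])
name=sys.argv[1]
i=camera_info("wrist"); p,d=grab_frame("wrist"); cv2.imwrite(f'pics/{name}.png',p)
np.savez(f'pics/{name}.npz',d=d,**{k:np.array(v) for k,v in i.items()})
for a in sys.argv[2:]:
    t,z=a.split(':'); r=pinpoint("wrist",t)[:1]
    print(t,[(np.round(x['position']).tolist(),round(x['conf'],2),atz("wrist",x['position'],float(z),i).round(4).tolist()) for x in r])
    r=masks_of("wrist",t)
    if r:
        P=cloud("wrist",d,i,r[0]['region']); zt=np.percentile(P[:,2],95) if len(P) else 0
        Q=P[np.abs(P[:,2]-zt)<.005]; print('  mask',round(r[0]['conf'],2),np.round(r[0]['box']),len(P),zt.round(4),cv2.minAreaRect((Q[:,:2]*1000).astype(np.float32)))
E
python3 look.py w1 brace_seat:.005 jar_center:.027 cap_center:.072
```

```text
time: 2.5
tool_pos: [0.4926, 0.1196, 0.2461]
tool_rot: [-0.0, 0.818, 0.576, 0.0]
contact_force: [0.4, 0.4, -0.4]
gripper_width: 1.002
grasp_force: 0.0Traceback (most recent call last):
  File "look.py", line 5, in <module>
    print('tool',s['tool_pos'].round(4),'yaw_y',np.degrees(np.arctan2(Rm[1,1],Rm[0,1])).round(2),'z',Rm[:,2].round(3),s['contact_force'].round(1),'j',s['joint_pos'].round(2),s['gripper_width'].round(3),s['time'])
                                                                                                                                                                              ^^^^^^^^^^^^^^^^^^^^^^^^
AttributeError: 'float' object has no attribute 'round'
```

```bash
sed -i "s/s\['gripper_width'\].round(3)/s['gripper_width']/" look.py
python3 look.py w1 brace_seat:.005 jar_center:.027 cap_center:.072
```

```text
tool [0.4926 0.1196 0.2461] yaw_y -19.72 z [-0.  0. -1.] [ 0.4  0.4 -0.4] j [ 0.09 -0.26  1.82  0.    1.58  0.44] 1.0019057932609319 2.5
brace_seat [([324.0, 185.0], 0.74, [0.4973, 0.121, 0.005])]
  mask 0.81 [281. 124.  81. 116.] 5373 0.0155 ((494.34112548828125, 123.43657684326172), (84.99524688720703, 85.93010711669922), 70.16483306884766)
jar_center [([325.0, 184.0], 0.75, [0.5001, 0.125, 0.027])]
  mask 0.74 [303. 165.  41.  44.] 493 0.0531 ((499.8270568847656, 135.6707000732422), (12.633864402770996, 36.85036087036133), 73.76207733154297)
cap_center [([324.0, 198.0], 0.62, [0.4971, 0.1205, 0.072])]
  mask 0.95 [305. 175.  37.  42.] 1396 0.0821 ((495.91766357421875, 123.80979919433594), (37.164615631103516, 37.15340805053711), 69.68287658691406)
```

View pics/w1.png

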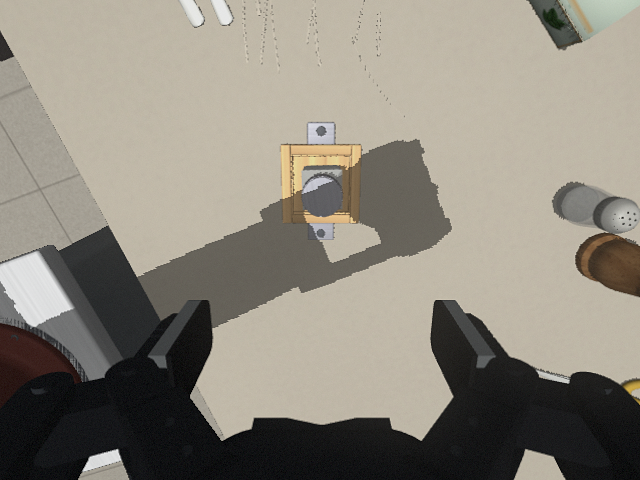

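The wrist view shows the brace centred at about (321, 185) px with the jar cap at (322, 196) px. Brace: (0.494, 0.123), yaw -19.8°. Next, the sleeve.

```bash
python3 -m handwheel '[[[0.008,-0.0313,-0.005,0,0,-1.23],[0.008,-0.0313,-0.005,0,0,-1.23],[0.008,-0.0313,-0.005,0,0,-1.23],[0.008,-0.0313,-0.005,0,0,-1.23],[0.008,-0.0313,-0.005,0,0,-1.23],[0.008,-0.0313,-0.005,0,0,-1.23],[0.008,-0.0313,-0.005,0,0,-1.23],[0.008,-0.0313,-0.005,0,0,-1.23],[0.008,-0.0313,-0.005,0,0,-1.23],[0.008,-0.0313,-0.005,0,0,-1.23],[0.008,-0.0313,-0.005,0,0,-1.23],[0.008,-0.0313,-0.005,0,0,-1.23],[0,0,0,0,0,0],[0,0,0,0,0,0]]]' 1
python3 look.py w2 sleeve_center:.021
```

```text
time: 4.02
tool_pos: [0.5878, -0.2552, 0.185]
tool_rot: [-0.001, 0.885, 0.466, -0.0]
contact_force: [0.1, 0.2, -0.3]
gripper_width: 1.001
grasp_force: 0.0
tool [ 0.5878 -0.2552  0.185 ] yaw_y -34.39 z [-0.001  0.001 -1.   ] [ 0.1  0.2 -0.3] j [-0.53  0.1   1.59  0.    1.46  0.07] 1.0013726084536947 4.0167
sleeve_center []
  mask 0.8 [290. 170.  68.  69.] 2665 0.0424 ((589.526611328125, -254.94674682617188), (57.06452941894531, 57.850494384765625), 56.106834411621094)
```

View pics/w2.png

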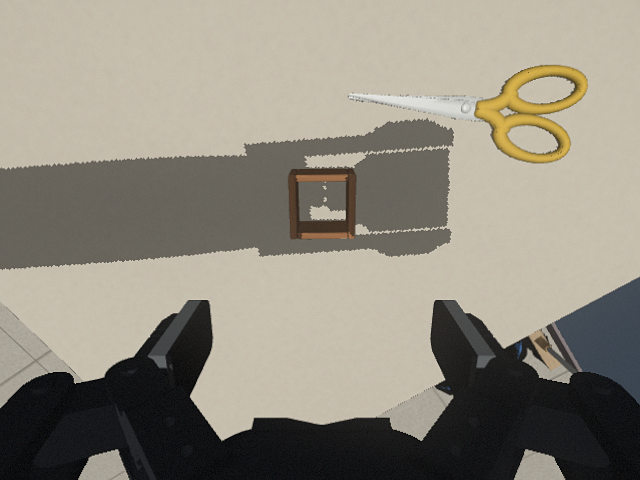

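The sleeve is centred at about (323, 204) px, square to the tool and midway between the fingers. I'll go down and grip it.

```bash
python3 -m handwheel '[[[0.0015,0,-0.02,0,0,0.5],[0,0,-0.02,0,0,0],[0,0,-0.02,0,0,0],[0,0,-0.02,0,0,0],[0,0,-0.02,0,0,0],[0,0,-0.02,0,0,0],[0,0,-0.02,0,0,0],[0,0,-0.015,0,0,0],[0,0,-0.01,0,0,0],[0,0,-0.01,0,0,0],[0,0,0,0,0,0],[0,0,0,0,0,0]]]' 1 && python3 -m handwheel '[[[0,0,0,0,0,0],[0,0,0,0,0,0],[0,0,0,0,0,0],[0,0,0,0,0,0],[0,0,0,0,0,0],[0,0,0,0,0,0],[0,0,0,0,0,0],[0,0,0,0,0,0],[0,0,0,0,0,0],[0,0,0,0,0,0]]]' 0.4
```

```text
time: 5.17
tool_pos: [0.5896, -0.2546, 0.0112]
tool_rot: [0.0, 0.882, 0.471, 0.0]
contact_force: [-0.2, -0.0, -0.1]
gripper_width: 1.001
grasp_force: 0.0
time: 6.0
tool_pos: [0.5895, -0.2548, 0.011]
tool_rot: [-0.0, 0.882, 0.471, -0.0]
contact_force: [0.6, 0.1, 0.9]
gripper_width: 0.404
grasp_force: 0.0
```

```bash
python3 look.py w3 sleeve:0
```

```text
tool [ 0.5895 -0.2548  0.011 ] yaw_y -33.84 z [-0.  0. -1.] [0.6 0.1 0.9] j [-0.52  0.27  1.7  -0.    1.17  0.07] 0.40398003200406596 6.0
sleeve [([324.0, 269.0], 0.63, [0.5905, -0.2572, 0.0])]
  mask 0.74 [251. 216. 138. 146.] 11073 0.0421 ((588.9608764648438, -255.34408569335938), (58.36642074584961, 58.143497467041016), 55.971439361572266)
```

View pics/w3.png

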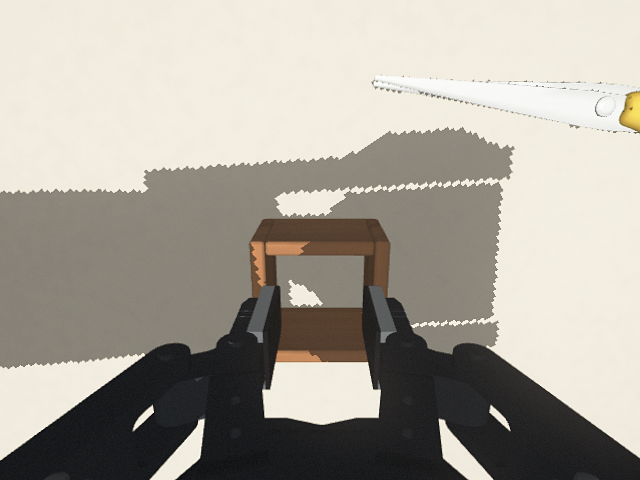

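The pads look narrower than the sleeve, around columns 278 and 370, and seem to overlap its walls. I'll check where the fingertips really are from the depth image.

```bash
python3 - <<'E'
from h import *
z=np.load('pics/w3.npz'); i={k:z[k] for k in ('fx','fy','cx','cy','distortion','T')}; i={k:(float(v) if v.ndim==0 else v) for k,v in i.items()}
d=z['d']; y=np.radians(-33.84); u=np.array([np.cos(y),np.sin(y)])
for c,r in [(272,292),(276,300),(268,340),(262,310),(250,330),(240,345),(372,292),(376,340),(320,235),(260,255),(320,345),(390,320),(255,230)]:
    o,v=ray('wrist',(c,r),i); p=o+v*d[r,c]
    q=p[:2]-[.5895,-.2548]; print((c,r),d[r,c].round(4),'z',p[2].round(4),'along',(q@u).round(4),'perp',(q@[-u[1],u[0]]).round(4))
E
```

```text
(272, 292) 0.1456 z 0.0543 along -0.0183 perp 0.0116
(276, 300) 0.1415 z 0.0589 along -0.0163 perp 0.0106
(268, 340) 0.1211 z 0.0811 along -0.0164 perp 0.0079
(262, 310) 0.1333 z 0.0673 along -0.0203 perp 0.0111
(250, 330) 0.1196 z 0.0815 along -0.0219 perp 0.0118
(240, 345) 0.1096 z 0.0915 along -0.0229 perp 0.0131
(372, 292) 0.1457 z 0.0541 along 0.0203 perp 0.0116
(376, 340) 0.1197 z 0.0823 along 0.018 perp 0.0087
(320, 235) 0.161 z 0.0331 along 0.0001 perp 0.028
(260, 255) 0.1542 z 0.0419 along -0.0244 perp 0.0222
(320, 345) 0.1715 z 0.0379 along 0.0001 perp -0.023
(390, 320) 0.1256 z 0.0752 along 0.0235 perp 0.0117
(255, 230) 0.1961 z -0.0012 along -0.0338 perp 0.0198
```

```bash
python3 - <<'E'
from h import *
for n,t,yd in (('w1',[.4926,.1196,.2461],-19.72),('w2',[.5878,-.2552,.185],-34.39),('w3',[.5895,-.2548,.011],-33.84)):
    z=np.load(f'pics/{n}.npz'); i={k:z[k] for k in ('fx','fy','cx','cy','distortion','T')}; i={k:(float(v) if v.ndim==0 else v) for k,v in i.items()}
    y=np.radians(yd); u=np.array([np.cos(y),np.sin(y)])
    m=np.zeros((480,640),bool); m[260:,130:520]=1
    P=cloud('wrist',z['d'],i,m&(z['d']<.2))-t
    a=P[:,:2]@u; b=P[:,:2]@[-u[1],u[0]]
    k=(abs(b)<.013)&(P[:,2]>.0)&(abs(a)<.06)&(P[:,2]<.1)
    print(n,'cam rel tcp',(i['T'][:3,3]-t).round(4))
    for lo in np.arange(0.0,.09,.01):
        s=k&(P[:,2]>=lo)&(P[:,2]<lo+.01)
        if s.sum(): print(round(lo,2),s.sum(),'a range',a[s].min().round(3),a[s].max().round(3),'inner',np.abs(a[s]).min().round(3))
E
```

```text
w1 cam rel tcp [0.0267 0.0717 0.1756]
0.04 342 a range -0.048 0.05 inner 0.041
0.05 1731 a range -0.056 0.057 inner 0.041
0.06 2272 a range -0.056 0.057 inner 0.041
0.07 2617 a range -0.056 0.058 inner 0.041
0.08 1766 a range -0.052 0.055 inner 0.041
w2 cam rel tcp [0.0443 0.0627 0.1756]
0.04 343 a range -0.049 0.05 inner 0.041
0.05 1727 a range -0.056 0.057 inner 0.041
0.06 2281 a range -0.056 0.058 inner 0.041
0.07 2621 a range -0.056 0.057 inner 0.041
0.08 1690 a range -0.052 0.055 inner 0.041
w3 cam rel tcp [0.0433 0.0634 0.1755]
0.0 141 a range -0.023 0.023 inner 0.022
0.01 143 a range -0.023 0.023 inner 0.022
0.02 241 a range -0.029 0.029 inner 0.022
0.03 579 a range -0.029 0.03 inner 0.016
0.04 1060 a range -0.03 0.031 inner 0.016
0.05 1351 a range -0.03 0.031 inner 0.016
0.06 1402 a range -0.03 0.031 inner 0.016
0.07 2169 a range -0.047 0.048 inner 0.016
0.08 7122 a range -0.051 0.052 inner 0.016
```

The depth shows the real fingertips about 37 mm short of the reported TCP, which explains why they closed above the sleeve. I'll open and descend about 37 mm further, watching the force.

```bash
python3 -m handwheel '[[[0,0,0,0,0,0],[0,0,0,0,0,0],[0,0,0,0,0,0],[0,0,0,0,0,0],[0,0,0,0,0,0],[0,0,0,0,0,0],[0,0,0,0,0,0],[0,0,-0.006,0,0,0],[0,0,-0.006,0,0,0],[0,0,-0.006,0,0,0],[0,0,-0.006,0,0,0],[0,0,0,0,0,0]]]' 1 && python3 -m handwheel '[[[0,0,-0.005,0,0,0],[0,0,-0.004,0,0,0],[0,0,-0.004,0,0,0],[0,0,0,0,0,0],[0,0,0,0,0,0]]]' && python3 -m handwheel '[[[0,0,0,0,0,0],[0,0,0,0,0,0],[0,0,0,0,0,0],[0,0,0,0,0,0],[0,0,0,0,0,0],[0,0,0,0,0,0],[0,0,0,0,0,0],[0,0,0,0,0,0]]]' 0.4
```

```text
time: 7.15
tool_pos: [0.588, -0.2539, -0.0154]
tool_rot: [-0.002, 0.882, 0.471, -0.001]
contact_force: [-0.9, 0.1, -0.3]
gripper_width: 0.997
grasp_force: 0.0
time: 7.57
tool_pos: [0.5893, -0.2546, -0.0264]
tool_rot: [-0.0, 0.882, 0.471, -0.0]
contact_force: [0.4, -0.1, -0.2]
gripper_width: 0.996
grasp_force: 0.0
time: 8.23
tool_pos: [0.59, -0.2551, -0.0253]
tool_rot: [0.001, 0.882, 0.471, 0.0]
contact_force: [0.4, -0.6, 4.1]
gripper_width: 0.671
grasp_force: 65.7
```

```bash
python3 -m handwheel '[[[0,0,0.01,0,0,0],[0,0,0.02,0,0,0],[0,0,0.03,0,0,0],[0,0,0.03,0,0,0],[0,0,0.03,0,0,0],[0,0,0,0,0,0]]]' && python3 -m handwheel '[[[-0.004,0.0158,0,0,0,1.17],[-0.008,0.0315,0,0,0,1.17],[-0.008,0.0315,0,0,0,1.17],[-0.008,0.0315,0,0,0,1.17],[-0.008,0.0315,0,0,0,1.17],[-0.008,0.0315,0,0,0,1.17],[-0.008,0.0315,0,0,0,1.17],[-0.008,0.0315,0,0,0,1.17],[-0.008,0.0315,0,0,0,1.17],[-0.008,0.0315,0,0,0,1.17],[-0.008,0.0315,0,0,0,1.17],[-0.008,0.0315,0,0,0,1.17],[-0.004,0.0158,0,0,0,0],[0,0,0,0,0,0],[0,0,0,0,0,0],[0,0,0,0,0,0]]]' && python3 look.py w4 sleeve_center:.125 cap_center:.072 brace_seat:.005
```

```text
time: 8.73
tool_pos: [0.593, -0.2567, 0.1016]
tool_rot: [0.005, 0.882, 0.471, 0.003]
contact_force: [0.9, -1.1, -0.6]
gripper_width: 0.674
grasp_force: 65.5
time: 10.07
tool_pos: [0.4924, 0.123, 0.0926]
tool_rot: [-0.0, 0.818, 0.575, -0.001]
contact_force: [-0.6, 0.2, -1.7]
gripper_width: 0.669
grasp_force: 65.2
tool [0.4924 0.123  0.0926] yaw_y -19.78 z [-0.002 -0.001 -1.   ] [-0.6  0.2 -1.7] j [ 0.1  -0.14  1.98 -0.    1.3   0.44] 0.6691445678179747 10.0667
sleeve_center []
  mask 0.83 [232. 242. 181. 183.] 24790 0.16 ((492.9726867675781, 121.79267883300781), (58.854949951171875, 58.137081146240234), 69.88761901855469)
cap_center []
  mask 0.69 [295. 222.  59.  21.] 939 0.0815 ((500.93109130859375, 137.98574829101562), (8.161758422851562, 29.929887771606445), 69.84552001953125)
brace_seat []
  mask 0.76 [261. 136. 124. 171.] 8411 0.0153 ((499.7664489746094, 138.66067504882812), (53.14540481567383, 86.00757598876953), 70.32505798339844)
```

View pics/w4.png

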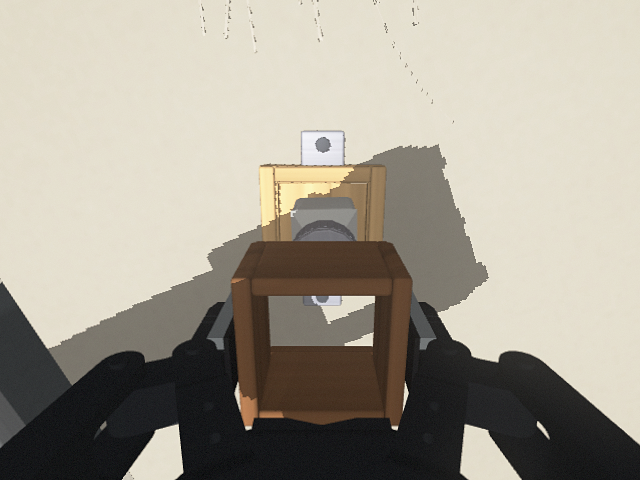

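The sleeve is held level, centred at about (322, 330) px, and the brace and cap show beyond it. It needs about +1.3, +1.6 mm, then straight down in stages.

```bash
python3 -m handwheel '[[[0.0013,0.0016,0,0,0,0.2],[0,0,0,0,0,0],[0,0,-0.01,0,0,0],[0,0,-0.012,0,0,0],[0,0,-0.012,0,0,0],[0,0,-0.01,0,0,0],[0,0,-0.01,0,0,0],[0,0,0,0,0,0]]]' && python3 -m handwheel '[[[0,0,-0.007,0,0,0],[0,0,-0.007,0,0,0],[0,0,-0.007,0,0,0],[0,0,-0.007,0,0,0],[0,0,-0.007,0,0,0],[0,0,-0.006,0,0,0],[0,0,0,0,0,0],[0,0,0,0,0,0]]]'
```

```text
time: 11.08
tool_pos: [0.4922, 0.1247, 0.0364]
tool_rot: [-0.001, 0.817, 0.576, -0.003]
contact_force: [-0.1, -0.1, -1.4]
gripper_width: 0.667
grasp_force: 65.2
time: 11.75
tool_pos: [0.4944, 0.1249, -0.0015]
tool_rot: [-0.0, 0.817, 0.576, -0.0]
contact_force: [0.1, 1.0, -2.1]
gripper_width: 0.67
grasp_force: 65.2
```

```bash
python3 -m handwheel '[[[0,0,-0.004,0,0,0],[0,0,-0.003,0,0,0],[0,0,-0.003,0,0,0],[0,0,0,0,0,0],[0,0,0,0,0,0]]]' && python3 -m handwheel '[[[0,0,-0.003,0,0,0],[0,0,-0.003,0,0,0],[0,0,-0.002,0,0,0],[0,0,-0.002,0,0,0],[0,0,-0.002,0,0,0],[0,0,0,0,0,0],[0,0,0,0,0,0]]]'
```

```text
time: 12.17
tool_pos: [0.4946, 0.1249, -0.0112]
tool_rot: [-0.0, 0.817, 0.576, -0.0]
contact_force: [-0.1, 0.9, -1.2]
gripper_width: 0.668
grasp_force: 65.2
time: 12.75
tool_pos: [0.495, 0.125, -0.0204]
tool_rot: [-0.0, 0.817, 0.577, -0.001]
contact_force: [-9.9, -2.6, 18.2]
gripper_width: 0.67
grasp_force: 67.5
```

```bash
python3 look.py w5 sleeve:.005 brace_seat:.005
```

```text
tool [ 0.495   0.125  -0.0204] yaw_y -19.58 z [-0.002 -0.    -1.   ] [-9.9 -2.6 18.2] j [ 0.1   0.03  2.03 -0.    1.08  0.44] 0.6698455736180255 12.75
sleeve [([324.0, 302.0], 0.7, [0.4963, 0.1222, 0.005])]
  mask 0.77 [235. 242. 178. 183.] 14125 0.0472 ((495.9307861328125, 124.89613342285156), (56.74534225463867, 57.79594039916992), 69.67057800292969)
brace_seat []
  mask 0.67 [210. 151. 216. 246.] 14377 0.0153 ((494.236572265625, 123.46446228027344), (85.59603118896484, 86.09249114990234), 70.15232849121094)
```

View pics/w5.png

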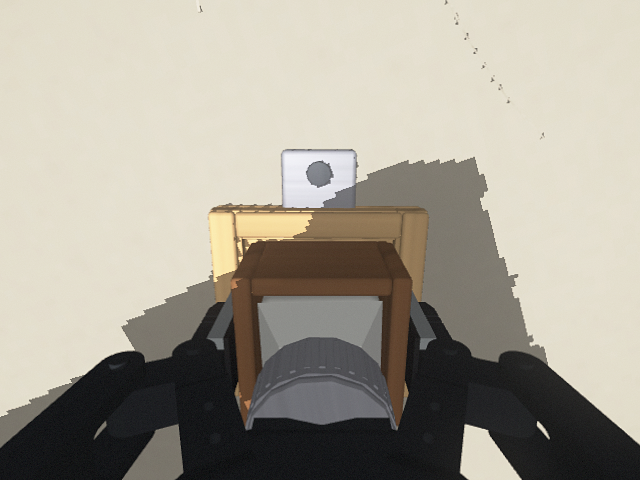

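The sleeve's top edge is at 47 mm, so it is home around the jar (jar shoulders visible inside, at about (320, 320) px). I'll release and rise for a look at the cap.

```bash
python3 -m handwheel '[[[0,0,0,0,0,0],[0,0,0,0,0,0],[0,0,0,0,0,0],[0,0,0,0,0,0],[0,0,0,0,0,0],[0,0,0.01,0,0,0],[0,0,0.02,0,0,0],[0,0,0.03,0,0,0],[0,0,0.03,0,0,0],[0,0,0.03,0,0,0],[0,0,0.03,0,0,0],[0,0,0.02,0,0,0],[0,0,0,0,0,0],[0,0,0,0,0,0],[0,0,0,0,0,0]]]' 1 && python3 look.py w6 cap_center:.072 sleeve:.005 brace_seat:.005
```

```text
time: 14.25
tool_pos: [0.4941, 0.1249, 0.1461]
tool_rot: [-0.0, 0.817, 0.576, -0.001]
contact_force: [-0.6, -0.5, -0.5]
gripper_width: 1.0
grasp_force: 0.0
tool [0.4941 0.1249 0.1461] yaw_y -19.59 z [-0.001 -0.    -1.   ] [-0.6 -0.5 -0.5] j [ 0.1  -0.19  1.93  0.    1.4   0.44] 0.9996318654437646 14.25
cap_center [([322.0, 234.0], 0.68, [0.4944, 0.1225, 0.072])]
  mask 0.63 [296. 203.  54.  61.] 2600 0.0819 ((495.4653625488281, 123.91792297363281), (37.51650619506836, 37.132354736328125), 69.51036071777344)
sleeve []
  mask 0.98 [286. 178.  76.  79.] 2509 0.0474 ((496.2001037597656, 124.15382385253906), (57.40953063964844, 57.785247802734375), 70.21259307861328)
brace_seat []
  mask 0.76 [268. 134. 104. 147.] 5505 0.0155 ((494.1449279785156, 123.22895812988281), (86.03715515136719, 86.00321197509766), 70.03466796875)
```

```bash
python3 -m handwheel '[[[0.0005,-0.0007,-0.01,0,0,0],[0,0,-0.015,0,0,0],[0,0,-0.02,0,0,0],[0,0,-0.02,0,0,0],[0,0,-0.02,0,0,0],[0,0,-0.02,0,0,0],[0,0,-0.015,0,0,0],[0,0,-0.01,0,0,0],[0,0,-0.002,0,0,0],[0,0,0,0,0,0],[0,0,0,0,0,0]]]' && python3 -m handwheel '[[[0,0,0,0,0,0],[0,0,0,0,0,0],[0,0,0,0,0,0],[0,0,0,0,0,0],[0,0,0,0,0,0],[0,0,0,0,0,0],[0,0,0,0,0,0],[0,0,0,0,0,0],[0,0,0,0,0,0],[0,0,0,0,0,0]]]' 0.2
```

```text
time: 15.52
tool_pos: [0.496, 0.1243, 0.0157]
tool_rot: [0.0, 0.817, 0.576, 0.001]
contact_force: [0.8, -0.9, 0.5]
gripper_width: 1.0
grasp_force: 0.0
time: 16.35
tool_pos: [0.4956, 0.1244, 0.0157]
tool_rot: [-0.0, 0.817, 0.576, 0.0]
contact_force: [-2.8, 0.4, 5.2]
gripper_width: 0.431
grasp_force: 59.6
```

```bash
python3 -m handwheel '[[[0,0,0,0,0,4],[0,0,0,0,0,4],[0,0,0,0,0,4],[0,0,0,0,0,4],[0,0,0,0,0,4],[0,0,0,0,0,4],[0,0,0,0,0,4],[0,0,0,0,0,4]]]' && python3 -c "
from plant import *;s=state();print(s['ft_torque'],s['joint_pos'])" && python3 -m handwheel '[[[0,0,0,0,0,4],[0,0,0,0,0,4],[0,0,0,0,0,4],[0,0,0,0,0,4],[0,0,0,0,0,4],[0,0,0,0,0,4],[0,0,0,0,0,4],[0,0,0,0,0,4],[0,0,0,0,0,4],[0,0,0,0,0,4],[0,0,0,0,0,4],[0,0,0,0,0,4],[0,0,0,0,0,4],[0,0,0,0,0,0]]]' && python3 -c "
from plant import *;s=state();print(s['ft_torque'],s['joint_pos'])"
```

```text
time: 17.02
tool_pos: [0.4942, 0.125, 0.016]
tool_rot: [-0.002, 0.626, 0.78, -0.0]
contact_force: [-10.8, 3.3, 14.0]
gripper_width: 0.428
grasp_force: 68.4
[ 0.88407503  1.66527428 -0.86245244] [ 0.10013955 -0.03048994  2.01997063  0.00269024  1.15570782 -0.11796167]
time: 18.18
tool_pos: [0.4815, 0.1279, 0.0154]
tool_rot: [-0.018, 0.223, 0.975, -0.001]
contact_force: [-48.4, 9.8, 47.7]
gripper_width: 0.426
grasp_force: 91.3
[ 1.42138114  8.90956986 -1.61025448] [ 0.10348826 -0.03433206  2.02522196  0.01123968  1.18622091 -1.02187987]
```

```bash
python3 look.py w7 && python3 - <<'E'
from h import *
p,d=grab_frame("scene"); w=cv2.imread('pics/w7.png')
cv2.imwrite('pics/v7.png',np.hstack([cv2.resize(p[80:300,100:330],(420,400),interpolation=2),cv2.resize(w,(380,285)).__class__(0) if 0 else cv2.copyMakeBorder(cv2.resize(w,(380,285)),0,115,0,0,0)]))
E
```

```text
tool [0.4815 0.1279 0.0154] yaw_y 64.24 z [-0.036  0.007 -0.999] [-48.4   9.8  47.7] j [ 0.1  -0.03  2.03  0.01  1.19 -1.02] 0.4262743456624258 18.1833
```

View pics/v7.png

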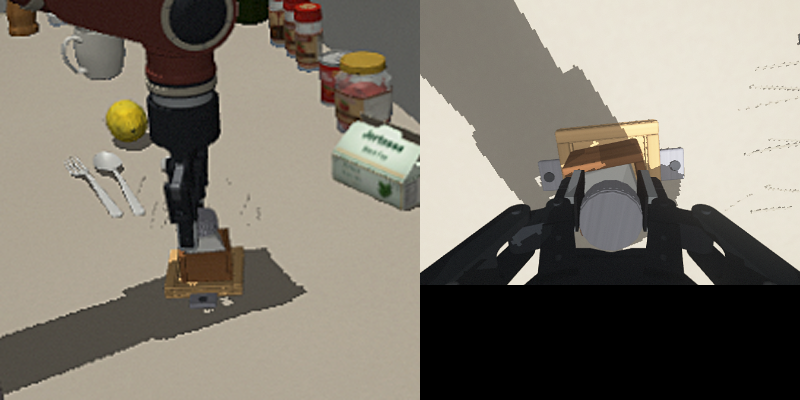

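The jar, sleeve and cap look tilted toward the robot, with the sleeve skewed in the brace and the force high. I'll measure the tilts before relieving it.

```bash
cat > tilt.py <<'E'
from h import *
def plane(P):
    for _ in range(6):
        c=P.mean(0); n=np.linalg.svd(P-c,full_matrices=False)[2][2]; n*=np.sign(n[2]); r=abs((P-c)@n); P=P[r<max(.0012,np.percentile(r,80))]
    return c,n
for cam in ("scene","top","wrist"):
    i=camera_info(cam); p,d=grab_frame(cam)
    for t in ("sleeve","cap","jar"):
        r=masks_of(cam,t)
        if not r or r[0]['conf']<.4: print(cam,t,'-'); continue
        P=cloud(cam,d,i,r[0]['region'])
        k=np.linalg.norm(P[:,:2]-[.495,.124],axis=1)<.07; P=P[k]
        if len(P)<30: print(cam,t,len(P)); continue
        zt=np.percentile(P[:,2],97); Q=P[P[:,2]>zt-.006]; c,n=plane(Q)
        print(cam,t,round(r[0]['conf'],2),len(P),'z',np.percentile(P[:,2],[3,50,97]).round(4),'top c',c.round(4),'n',n.round(3), cv2.minAreaRect((Q[:,:2]*1000).astype(np.float32)))
E
python3 tilt.py
```

```text
scene sleeve 0.57 561 z [0.0147 0.0359 0.0496] top c [0.5002 0.1047 0.0476] n [-0.003  0.008  1.   ] ((502.96307373046875, 105.48860168457031), (79.62191772460938, 44.34382629394531), 33.43568420410156)
scene cap 0.49 131 z [0.0661 0.0793 0.0842] top c [0.4981 0.116  0.0822] n [-0.09  -0.028  0.996] ((499.7348937988281, 114.11032104492188), (33.36888885498047, 18.047300338745117), 72.16087341308594)
scene jar 0.57 106 z [0.0466 0.0534 0.0611] top c [0.4956 0.1064 0.0571] n [-0.045 -0.329  0.943] ((494.7200622558594, 106.39454650878906), (11.115578651428223, 25.43184471130371), 88.53633880615234)
top sleeve 0.59 163 z [0.0192 0.0465 0.0503] top c [0.5032 0.0979 0.0479] n [0.033 0.235 0.971] ((501.4014587402344, 96.02568054199219), (47.25750732421875, 22.5207462310791), 14.69468879699707)
top cap -
top jar 0.65 93 z [0.0291 0.0483 0.0561] top c [0.501  0.1055 0.0525] n [-0.082 -0.644  0.761] ((501.6728210449219, 105.57331085205078), (23.65017318725586, 7.250263690948486), 14.200369834899902)
wrist sleeve 0.71 5327 z [0.0137 0.0421 0.0491] top c [0.4718 0.1318 0.0481] n [-0.016  0.011  1.   ] ((494.2001647949219, 122.20599365234375), (57.65795135498047, 56.06232452392578), 76.2333984375)
wrist cap 0.67 10140 z [0.0657 0.0806 0.0824] top c [0.4925 0.124  0.0809] n [-0.071  0.031  0.997] ((493.05999755859375, 123.85624694824219), (36.81700897216797, 38.284523010253906), 61.784149169921875)
wrist jar 0.61 2249 z [0.0298 0.0485 0.0547] top c [0.4793 0.1255 0.0508] n [-0.73   0.11   0.674] ((481.73736572265625, 129.08157348632812), (36.637142181396484, 15.612911224365234), 63.664798736572266)
```

```bash
python3 -m handwheel '[[[-0.004,0.001,0,0,0,0],[-0.004,0.001,0,0,0,0],[-0.003,0.0,0,0,0,0],[0,0,0,0,0,0]]]' && python3 -m handwheel '[[[0,0,0,0,0,0],[0,0,0,0,0,0],[0,0,0,0,0,0],[0,0,0,0,0,0],[0,0,0,0,0,0],[0,0,0,0,0,0]]]' 1 && python3 -m handwheel '[[[0,0,0.03,0,0,0],[0,0,0.03,0,0,0],[0,0,0.03,0,0,0],[0,0,0.03,0,0,0],[0,0,0,0,0,0],[0,0,0,0,0,0]]]' && python3 tilt.py && python3 look.py w8 cap_center:.072 brace_seat:.005
```

```text
time: 19.22
tool_pos: [0.4803, 0.1285, 0.0159]
tool_rot: [-0.005, 0.223, 0.975, 0.001]
contact_force: [-14.5, 6.9, 17.3]
gripper_width: 0.426
grasp_force: 82.7
time: 19.72
tool_pos: [0.4843, 0.1261, 0.0148]
tool_rot: [-0.0, 0.222, 0.975, -0.0]
contact_force: [-0.1, -1.6, -0.2]
gripper_width: 0.997
grasp_force: 0.0
time: 20.22
tool_pos: [0.4861, 0.1263, 0.1376]
tool_rot: [0.002, 0.222, 0.975, 0.001]
contact_force: [-0.2, -0.7, -0.4]
gripper_width: 1.001
grasp_force: 0.0
scene sleeve 0.87 595 z [0.0144 0.0365 0.0498] top c [0.491  0.1112 0.048 ] n [-0.005 -0.02   1.   ] ((493.2612609863281, 119.28945922851562), (61.92180633544922, 58.3870849609375), 74.59264373779297)
scene cap 0.47 128 z [0.0738 0.0853 0.0935] top c [0.4968 0.1108 0.0898] n [ 0.074 -0.306  0.949] ((492.8088684082031, 113.21356964111328), (13.46230697631836, 29.353456497192383), 37.499542236328125)
scene jar 0.75 272 z [0.0469 0.0565 0.0759] top c [0.4881 0.113  0.0735] n [0.278 0.192 0.941] ((486.6022644042969, 115.200927734375), (13.921478271484375, 25.9559383392334), 46.36560821533203)
top sleeve 0.84 263 z [0.0058 
[... 969 characters left out ...]
jar 0.92 1605 z [0.0351 0.0506 0.0705] top c [0.4823 0.1199 0.0711] n [-0.964 -0.265  0.029] ((482.3481750488281, 119.35420227050781), (6.407241344451904, 18.36964225769043), 7.71329927444458)
tool [0.4842 0.1263 0.1347] yaw_y 64.41 z [-0. -0. -1.] [ 1.4 -0.2  0.3] j [ 0.11 -0.2   1.96  0.    1.38 -1.02] 1.0064199893644128 20.8167
cap_center [([329.0, 259.0], 0.56, [0.5029, 0.1242, 0.072])]
  mask 0.89 [298. 232.  60.  57.] 2659 0.0933 ((493.98175048828125, 121.79598999023438), (16.85671615600586, 33.302032470703125), 24.9704532623291)
brace_seat []
  mask 0.8 [242. 168. 162. 109.] 6275 0.0156 ((494.0015563964844, 123.56575775146484), (86.0998306274414, 85.94168090820312), 70.08480072021484)
```

View pics/w8.png

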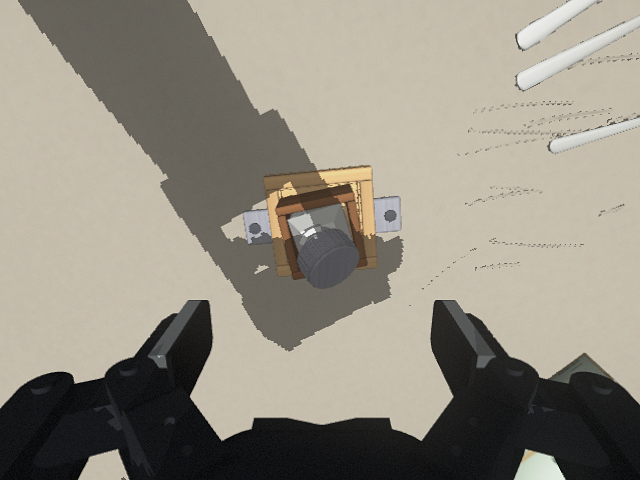

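The cap has already left the thread and now sits loose and tilted on the neck, at about (328, 258) px. The sleeve and jar stand home in the brace. I'll fit the cap's top face to get its tilt and centre.

```bash
python3 - <<'E'
from h import *
z=np.load('pics/w8.npz'); i={k:z[k] for k in ('fx','fy','cx','cy','distortion','T')}; i={k:(float(v) if v.ndim==0 else v) for k,v in i.items()}
P=cloud('wrist',z['d'],i,z['d']<.3); P=P[(P[:,2]>.06)&(P[:,2]<.1)&(np.linalg.norm(P[:,:2]-[.495,.124],axis=1)<.035)]
rng=np.random.default_rng(0); best=None
for _ in range(3000):
    a=P[rng.choice(len(P),3,False)]; n=np.cross(a[1]-a[0],a[2]-a[0]); l=np.linalg.norm(n)
    if l<2e-5: continue
    n=n/l*np.sign(n[2]); 
    if n[2]<.7: continue
    k=abs((P-a[0])@n)<.001
    if best is None or k.sum()>best.sum(): best=k
Q=P[best]; c=Q.mean(0); n=np.linalg.svd(Q-c,full_matrices=False)[2][2]; n*=np.sign(n[2])
e1=np.cross(n,[0,1,0]);e1/=np.linalg.norm(e1);e2=np.cross(n,e1)
q=np.stack([(Q-c)@e1,(Q-c)@e2],1); (u,v),r=cv2.minEnclosingCircle((q*1000).astype(np.float32))
tc=c+e1*u/1000+e2*v/1000
print(len(P),best.sum(),'n',n.round(3),'tilt',np.degrees(np.arccos(n[2])).round(1),'az',np.degrees(np.arctan2(n[1],n[0])).round(1),'top ctr',tc.round(4),'r',r,'cap ctr',(tc-.009*n).round(4),'low edge ctr',(tc-.018*n).round(4),'z rng',Q[:,2].min(),Q[:,2].max())
E
```

```text
2912 1430 n [0.578 0.266 0.772] tilt 39.5 az 24.7 top ctr [0.5061 0.127  0.0836] r 19.30582618713379 cap ctr [0.5009 0.1246 0.0767] low edge ctr [0.4957 0.1222 0.0697] z rng 0.07119622530854974 0.09571693143687598
```

The cap is tilted 39.5° toward azimuth 25°. I'll grip it along its tilt axis (tool yaw 114.7°), lift it, then turn the tool to level it.

```bash
python3 -m handwheel '[[[0.0016,-0.0003,0,0,0,5],[0.0016,-0.0003,0,0,0,5],[0.0016,-0.0003,0,0,0,5],[0.0016,-0.0003,0,0,0,5],[0.0016,-0.0003,0,0,0,5],[0.0016,-0.0003,0,0,0,5],[0.0016,-0.0003,0,0,0,5],[0.0016,-0.0003,0,0,0,5],[0.0016,-0.0003,0,0,0,5],[0.0016,-0.0003,0,0,0,5],[0,0,0,0,0,0.3],[0,0,0,0,0,0],[0,0,0,0,0,0]]]' 1 && python3 look.py w9 cap:.07 sleeve:.005
```

```text
time: 22.15
tool_pos: [0.5002, 0.1233, 0.135]
tool_rot: [-0.0, -0.213, 0.977, 0.0]
contact_force: [-0.5, -1.3, -0.0]
gripper_width: 1.0
grasp_force: 0.0
tool [0.5002 0.1233 0.135 ] yaw_y 114.6 z [-0. -0. -1.] [-0.5 -1.3 -0. ] j [ 0.1  -0.17  1.93  0.    1.38 -1.9 ] 1.000229016477513 22.15
cap [([320.0, 225.0], 0.75, [0.4959, 0.1205, 0.07])]
  mask 0.58 [289. 207.  61.  56.] 2748 0.0935 ((493.7558288574219, 120.98624420166016), (16.199893951416016, 32.87788391113281), 24.585622787475586)
sleeve [([325.0, 238.0], 0.21, [0.5223, 0.1367, 0.005])]
  mask 0.93 [272. 158. 108. 108.] 2388 0.0485 ((494.4256286621094, 122.97239685058594), (57.93057632446289, 58.13559341430664), 76.39511108398438)
```

View pics/w9.png

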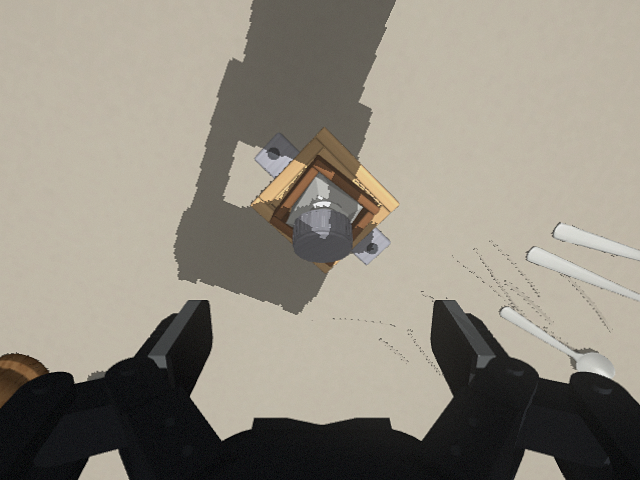

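The cap leans straight down the image at (322, 235) px, midway between the fingers. I'll descend and grip.

```bash
python3 -m handwheel '[[[0,0,-0.01,0,0,0],[0,0,-0.02,0,0,0],[0,0,-0.02,0,0,0],[0,0,-0.02,0,0,0],[0,0,-0.02,0,0,0],[0,0,-0.015,0,0,0],[0,0,-0.01,0,0,0],[0,0,0,0,0,0],[0,0,0,0,0,0]]]' && python3 -m handwheel '[[[0,0,0,0,0,0],[0,0,0,0,0,0],[0,0,0,0,0,0],[0,0,0,0,0,0],[0,0,0,0,0,0],[0,0,0,0,0,0],[0,0,0,0,0,0],[0,0,0,0,0,0],[0,0,0,0,0,0],[0,0,0,0,0,0]]]' 0.2
```

```text
time: 23.15
tool_pos: [0.4999, 0.1232, 0.0195]
tool_rot: [-0.001, -0.214, 0.977, 0.0]
contact_force: [1.1, 0.4, -0.1]
gripper_width: 1.003
grasp_force: 0.0
time: 23.98
tool_pos: [0.501, 0.1235, 0.0209]
tool_rot: [0.001, -0.214, 0.977, 0.0]
contact_force: [-1.0, 0.9, 6.0]
gripper_width: 0.429
grasp_force: 59.9
```

Gripped at full cap diameter. Lifting straight up 40 mm.

```bash
python3 -m handwheel '[[[0,0,0.004,0,0,0],[0,0,0.006,0,0,0],[0,0,0.01,0,0,0],[0,0,0.01,0,0,0],[0,0,0.01,0,0,0],[0,0,0,0,0,0],[0,0,0,0,0,0]]]' && cat > capfit.py <<'E'
from h import *
i=camera_info("wrist"); p,d=grab_frame("wrist"); r=masks_of("wrist","cap")
print('conf',r[0]['conf'],r[0]['box']); P=cloud('wrist',d,i,r[0]['region'])
P=P[(P[:,2]>.06)&(np.linalg.norm(P[:,:2]-[.495,.124],axis=1)<.05)]
rng=np.random.default_rng(0); best=None
for _ in range(3000):
    a=P[rng.choice(len(P),3,False)]; n=np.cross(a[1]-a[0],a[2]-a[0]); l=np.linalg.norm(n)
    if l<2e-5: continue
    n=n/l*np.sign(n[2])
    if n[2]<.6: continue
    k=abs((P-a[0])@n)<.001
    if best is None or k.sum()>best.sum(): best=k
Q=P[best]; c=Q.mean(0); n=np.linalg.svd(Q-c,full_matrices=False)[2][2]; n*=np.sign(n[2])
e1=np.cross(n,[0,1,0]);e1/=np.linalg.norm(e1);e2=np.cross(n,e1)
q=np.stack([(Q-c)@e1,(Q-c)@e2],1); (u,v),rr=cv2.minEnclosingCircle((q*1000).astype(np.float32))
tc=c+e1*u/1000+e2*v/1000
print(len(P),best.sum(),'n',n.round(3),'tilt',np.degrees(np.arccos(n[2])).round(1),'az',np.degrees(np.arctan2(n[1],n[0])).round(1),'r',round(rr,1),'top ctr',tc.round(4),'low edge ctr',(tc-.018*n).round(4))
for t in ("jar","sleeve"):
    r=masks_of("wrist",t)
    if r:
        P=cloud("wrist",d,i,r[0]['region']);zt=np.percentile(P[:,2],97);Q=P[P[:,2]>zt-.006];print(t,round(r[0]['conf'],2),np.percentile(P[:,2],[3,50,97]).round(4),cv2.minAreaRect((Q[:,:2]*1000).astype(np.float32)))
E
python3 capfit.py
```

```text
time: 24.57
tool_pos: [0.5013, 0.1233, 0.0615]
tool_rot: [0.001, -0.214, 0.977, -0.0]
contact_force: [-0.1, -0.3, -0.7]
gripper_width: 0.429
grasp_force: 60.6
conf 0.59 [266.5, 286.5, 108.7, 82.5]
7649 2747 n [0.565 0.263 0.782] tilt 38.5 az 25.0 r 19.2 top ctr [0.5062 0.1252 0.124 ] low edge ctr [0.4961 0.1204 0.1099]
jar 0.76 [0.031  0.056  0.0814] ((492.4335021972656, 119.64116668701172), (20.707429885864258, 22.263843536376953), 24.144886016845703)
sleeve 0.78 [0.0166 0.0466 0.0484] ((494.3221740722656, 123.01419067382812), (58.240840911865234, 57.7961540222168), 76.13865661621094)
```

The cap is held 38.5° tilted above the jar. The jar and sleeve stayed home. Now levelling with the tool turn, shifting to keep the cap over the jar.

```bash
python3 -m handwheel '[[[0.0037,0.0021,0.0004,2.32,-4.99,0],[0.0037,0.0021,0.0008,2.32,-4.99,0],[0.0037,0.0021,0.0013,2.32,-4.99,0],[0.0037,0.0021,0.0018,2.32,-4.99,0],[0.0037,0.0021,0.0022,2.32,-4.99,0],[0.0037,0.0021,0.0027,2.32,-4.99,0],[0.0037,0.0021,0.0032,2.32,-4.99,0],[0,0,0,0,0,0],[0,0,0,0,0,0],[0,0,0,0,0,0]]]' && python3 capfit.py; python3 -c "
from plant import *;print(state()['joint_pos'].round(2))"
```

```text
time: 25.6
tool_pos: [0.5268, 0.1378, 0.073]
tool_rot: [0.322, -0.202, 0.922, 0.072]
contact_force: [0.6, 0.0, -0.4]
gripper_width: 0.428
grasp_force: 60.6
conf 0.9 [266.8, 286.0, 108.4, 81.5]
7680 2740 n [0.009 0.007 1.   ] tilt 0.6 az 39.5 r 19.4 top ctr [0.4953 0.1226 0.1248] low edge ctr [0.4952 0.1224 0.1068]
jar 0.59 [0.0425 0.0572 0.0812] ((495.629638671875, 120.75936126708984), (24.457839965820312, 22.411014556884766), 22.232919692993164)
sleeve 0.9 [0.0077 0.0377 0.0481] ((494.0997314453125, 122.7728042602539), (58.90536880493164, 59.29388427734375), 76.69702911376953)
[-0.05 -0.47  2.39  0.49  0.67 -2.36]
```

```bash
python3 -m handwheel '[[[0,0,-0.004,0,0,0],[0,0,-0.004,0,0,0],[0,0,0,0,0,0],[0,0,0,0,0,0],[0,0,0,0,0,0],[0,0,0,0,0,0]]]' && python3 - <<'E'
from h import *
p,d=grab_frame("scene"); w,_=grab_frame("wrist")
cv2.imwrite('pics/v10.png',np.hstack([cv2.resize(p[80:300,100:330],(400,400),interpolation=2),cv2.copyMakeBorder(cv2.resize(w,(400,300)),0,100,0,0,0)]))
E
python3 capfit.py
```

```text
time: 26.3
tool_pos: [0.5262, 0.1379, 0.0645]
tool_rot: [0.322, -0.202, 0.922, 0.072]
contact_force: [0.2, 0.7, -0.3]
gripper_width: 0.428
grasp_force: 60.6
conf 0.69 [264.9, 284.8, 106.5, 84.4]
7643 2756 n [0.007 0.004 1.   ] tilt 0.4 az 31.1 r 19.4 top ctr [0.4946 0.1229 0.1163] low edge ctr [0.4945 0.1228 0.0983]
jar 0.97 [0.0425 0.0571 0.0811] ((495.5074768066406, 120.85203552246094), (23.85186004638672, 22.616947174072266), 18.4993839263916)
sleeve 0.8 [0.0085 0.0371 0.0481] ((493.99078369140625, 122.73941040039062), (59.073341369628906, 59.17005920410156), 76.462890625)
```

View pics/v10.png

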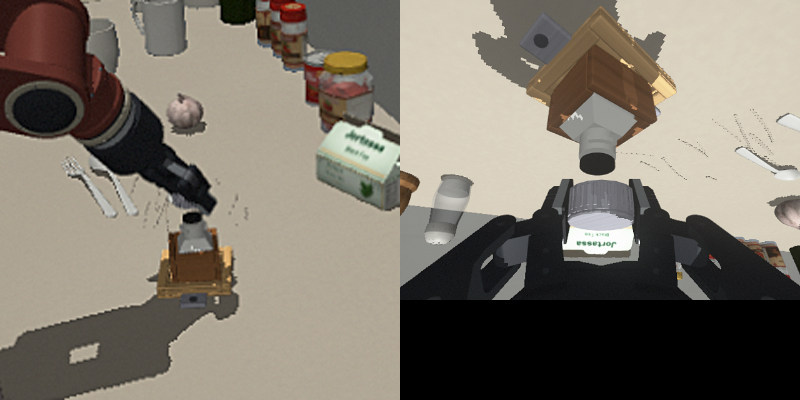

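The cap is held level 24 mm above the rim, at (600, 205) px in the wrist view. The jar and sleeve stand home and untouched, so I'm handing the job in.

```bash
python3 -c "
from plant import *;print(job_done())"
```

```text
the job is handed in; nothing more can be done
None
```

I handed the job in at about 27 s: by my last camera measurements the cap is held level (0.4°) about 24 mm above the jar's rim, with the jar and sleeve home in the brace, but the unscrewing jammed at about 48 N at the wrist, I couldn't tell whether that counted against the 40 N body-press limit, and no verdict was shown.

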